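Shut, lock and start the hearing-aid test box

TASK

A hearing aid is ready in the blue test box: with the fingertips, push the lid fully shut, then push the catch on the deck fully home over the lid's edge, and then press the round start button all the way down and let it come up again. Nothing is to be picked up: leave the ear molds in their stand, the otoscope head, the streamer clip and the tip tin where they are.

Things in the scene. Friction and masses are not known exactly. Their poses are not given: they have to be found in the camera images.
- tester: Matte blue hearing-aid test box, fixed to the desk, 200 (x) x 200 (y) x 84 mm high. Origin at the centre of its underside, on the desk (z = 0); its x points from the front (nearer the robot) to the back, y to its left, z up. The front 70 mm (x -100 to -30 mm) is a solid control deck, top at z = 84 mm, with the catch and the start button. Behind it is an open foam-lined chamber (rim at z = 70 mm) with the hinged lid, which when shut is flush with the deck.
- lid (a joint): Hinge angle of the lid in rad: 0 = shut, grows as it opens, about 1.57 = standing upright, stop at 1.9. The lid is a flat slab 124 mm from hinge to free edge, 196 mm wide, 14 mm thick, about 0.25 kg, with no handle; the hinge runs along the tester's y at the back. A stiff hinge (0.26 N m) holds it at any angle, so it must be pushed the whole way down; it takes about 0.5 to 3 N near the free edge.
- lid_hinge (a point): Middle of the lid's hinge line: 95 mm behind the tester's centre, 70 mm above the desk, at the lid's underside.
- lid_edge (a point): Middle of the lid's free edge, on its outer face (the face that is on top when shut, and looks away from the robot when the lid stands upright): 124 mm from the hinge, 14 mm from the underside.
- catch (a joint): Travel of the catch in m: 0 = drawn back on the deck, 0.030 = fully home at its stop, its plate reaching 27 mm over the lid's front edge. Slides along the tester's +x (away from the front), stays where left, friction about 1.5 N. The catch is an aluminium plate 54 x 48 x 4 mm lying just above the deck between two low grey guides (7 mm high), with an upright tab across it, 44 mm wide (y), 10 mm thick (x), its top 23 mm above the plate's underside.
- catch_tab (a point): Top of the tab's front face (the face to push on), mid-width: 108.5 mm above the desk, 38 mm left (+y) of the tester's centre line, 67 mm in front of the tester's centre at travel 0. It moves with the catch.
- start (a joint): Travel of the spring push button in m: 0 = up, 0.006 = fully down, which takes 4 N; it counts as pressed from 0.004. It springs back.
- start_top (a point): Centre of the top of the start button, a round grey button of 28 mm diameter in a black housing (44 mm diameter, 12 mm high) on the deck, 106 mm above the desk and 10 mm above its housing, 65 mm in front of and 55 mm right (-y) of the tester's centre. Pressed straight down.
- stand: Clear acrylic block with four slots, 50 x 140 x 24 mm, fixed, to the left of the tester; origin at the centre of its underside.
- otoscope: Black otoscope head standing on its neck, 34 mm wide, 52 mm high, with a cone pointing along its x (48 mm from the axis); loose; origin at the centre of its underside. Right of the tester.
- clip: Silver streamer clip lying flat, 52 x 26 x 15 mm, loose; origin at the centre of its underside. Right of the tester.
- tin: Round steel tip tin, 62 mm diameter, 28 mm high, loose; origin at the centre of its underside. Right of the tester.
- mold0: Ear mold standing upright in a slot of the acrylic stand, loose, 24 x 16 mm, 48 mm long, its top 56 mm above the desk; origin at the centre of its foot.
- mold1: Ear mold standing upright in a slot of the acrylic stand, loose, 24 x 16 mm, 48 mm long, its top 56 mm above the desk; origin at the centre of its foot.
- mold2: Ear mold standing upright in a slot of the acrylic stand, loose, 24 x 16 mm, 48 mm long, its top 56 mm above the desk; origin at the centre of its foot.

How it is judged:
By the outcome, as a careful person would: the job done as asked, in the order asked, and still so for the second after the job is handed in, with the robot touching nothing.
It also fails if it takes over 51 s, if anything falls off the work surface, if the arm or the gripper's body presses on something with over 40 N, if the wrist force passes 120 N, or if a joint passes its speed limit or range.

ROBOT

A 6-joint arm with a two-finger parallel gripper is mounted at the origin on the work surface. World frame = base frame: x ahead of the robot, y to its left, z up, the work surface at z = 0. Lengths are in m, angles in rad, forces in N, time in s.
With the tool pointing down it reaches from about 0.375 to 0.975 m from the base axis. Payload 3.8 kg.
Tool frame: the origin (TCP) lies midway between the tips of the shut fingers; the grasp point (between the pads) lies 19 mm behind it (arm.hold_point_z is the distance from the TCP to the grasp point, in m); z points along the fingers, y is the line along which they close (so a half turn about z gives the same grasp; the last joint's range is limited). The gripper opens to 85 mm and grips with 20 to 120 N. Pads are 22 mm wide; open, the fingers measure 114 mm over their backs; the gripper's body (76 mm by 85 mm) begins 54 mm behind the grasp point. The pads swing forward as they close: fully open they stand 13 mm farther back than shut.
Start: joints at [1.144, 0.264, 1.604, -0, 1.274, -0.037], TCP at [0.256, 0.624, 0.199] pointing down, gripper open.
Joint ranges: [-2.63, 2.63], [-0.94, 2.18], [0.31, 2.57], [-1.31, 4.45], [0, 2.66], [-2.55, 2.55]. Speed limits (rad/s): [2.57, 2.57, 3.14, 3.14, 3.14, 3.14].

INTERFACE

Orientations are given as [roll, pitch, yaw] about the fixed x, y, z axes, in that order (R = Rz(yaw) Ry(pitch) Rx(roll)).
In Python, from cell import arm, eyes, order, nets gives the robot as it stands.
- The arm moves only by the shell command python3 -m creep 'ROWS' [OPENING] [FORCE]. ROWS is JSON, one flat list of numbers, 6 for each row, row after row: the shift along the tool's x, y, z normalised to -1 to 1, where 1 is 0.1 m, then the turn, a rotation vector about the tool's x, y, z normalised to -1 to 1, where 1 is 180 degrees. A call has 1 to 5 rows; each row is the pose to reach, as a shift and turn from the pose commanded when the call began, along the tool's axes at that moment, turning the shorter way round; what a row does not reach only later rows make up. A row lasts 1/8 s, in which the tool goes at most 62.5 mm and 10.7 degrees, less where a joint would pass 70% of its speed; a pose out of reach is approached as far as the arm can. A call with a number of a shift or a turn outside -1 to 1 is refused whole. A call with a gripper value outside its range is refused whole. OPENING is the opening, from -1 (shut) to 1 (fully open), set as the call begins (- or left out, the last holds). The fingers move at their own pace and stop on an object; FORCE is the grip in N (left out, the last holds). Time passes only in rows, so rows that repeat a pose let the fingers close. It gives the time, the measured TCP pose, the force, the opening and the grip force at its end, in the units of the state.
- arm.get_state(): the state, without advancing time (a new reading comes with each control period).
- eyes.capture(name): name is "side" or "top" or "wrist"; returns (picture, depth): 384x512x3 uint8, red, green, blue; 384x512 float32, m along the optical axis (not along the pixel's ray), 0 where there is no reading.
- eyes.camera_info(name): a dict with "vertical_fov" (degrees; the focal length in pixels is half the picture's height over the tangent of half this angle, whatever the lens; pixels are square), "cx", "cy" (the principal point, pixels), "camera_from_world" (4x4, takes a point from world to camera coordinates); the wrist camera has in their place "T_tool_cam" (4x4, takes a point from camera to tool coordinates, whose origin is the TCP and whose axes are the flange's). Camera axes: x right, y up, looking along -z (the intrinsics and any distortion apply to the point x, -y, -z); pixel columns grow to the right and rows downward; lengths in m; the calibration is good to about 2 mm. A picture is of the moment at which its call begins: read the wrist's pose just before it. camera_info takes no time and is no camera call.
- order.hand_in(): hands the job in; it is judged then, once.
Trained networks look in the newest picture that a camera, given by its name, has taken for a name from the list of things; names that differ only in an ending like _2 or _b are one class to them, and where a whole thing is asked for, a point or a joint stands for the part that bears it (a point fixed in the world has none). Each returns a list of dicts, best first, with "confidence" (0 to 1); they miss things now and then, are a little off and sometimes report something else, mostly with a low value. They report only what shows in the picture. A call takes as long as a camera call.
- nets.look_for(target, camera): "position" ([x, y, z] in m, in world coordinates, good to about 4 mm: the middle of the surface that is visible of it).
The state is a dict: "time_s": time; "joint_pos": joint angles; "qvel": joint speeds; "tau": joint torques, N m; "ee_pos": TCP position; "ee_rot": TCP orientation; "force": force on the tool from outside, world axes, zero at the start; "torque": the same for the moment, N m; "gripper_width": finger opening in m; "finger_force": force on a finger pad.
Only numpy, scipy, OpenCV 4.12 (cv2) and the standard library are available. Lean on these libraries where they do the work, as an engineer would, in place of code of your own. Each camera call takes 0.05 s, during which the arm holds its last target. There are 200 camera calls.

## Working session

There is one attempt and no reset: what is moved stays moved. The work goes in short steps, Python scripts to look and compute and a shell command to move; the robot and the scene stay as the last step left them, time stands still between calls to the robot, and variables do not carry over. Pictures are saved under pics/ and viewed, at most 10 in all, crops included, and the job is handed in when it is done.

```bash
ls; mkdir -p pics
cat > h.py <<'E'
import numpy as np,cv2
from cell import arm,eyes,order,nets
def w(name,u,v,d):
    i=eyes.camera_info(name);f=192/np.tan(np.radians(i["vertical_fov"]/2))
    c=np.array([(u-i["cx"])*d/f,-(v-i["cy"])*d/f,-d,1])
    return (np.linalg.inv(i["camera_from_world"])@c)[:3]
E
python3 - <<'E'
from h import *
np.set_printoptions(precision=4,suppress=True)
ims=[]
for n in("top","side"):
    p,d=eyes.capture(n); cv2.imwrite(f"pics/{n}0.png",p[:,:,::-1]); np.save(f"{n}d.npy",d)
    print(eyes.camera_info(n))
    for t in("tester","lid","lid_edge","lid_hinge","catch_tab","start_top","stand","otoscope","clip","tin"):
        r=nets.look_for(t,n); print(n,t,[(np.round(x["position"],3),round(x["confidence"],2)) for x in r[:2]])
s=arm.get_state();print(s)
E
```

```text
pics
{'vertical_fov': 44.5477872394346, 'cx': 253.47247108310842, 'cy': 195.0522818769624, 'camera_from_world': array([[-0.0219, -0.9997, -0.0061,  0.0707],
       [ 0.9862, -0.0226,  0.1642, -0.5385],
       [-0.1642, -0.0024,  0.9864, -1.0302],
       [ 0.    ,  0.    ,  0.    ,  1.    ]])}
top tester [(array([ 0.556, -0.097,  0.087]), 0.76), (array([ 0.498, -0.051,  0.088]), 0.71)]
top lid [(array([ 0.606, -0.101,  0.17 ]), 0.96), (array([ 0.594, -0.261,  0.028]), 0.73)]
top lid_edge [(array([ 0.61 , -0.102,  0.174]), 0.56)]
top lid_hinge [(array([ 0.604, -0.101,  0.168]), 0.87), (array([0.585, 0.051, 0.049]), 0.68)]
top catch_tab [(array([ 0.496, -0.053,  0.089]), 0.7)]
top start_top [(array([ 0.482, -0.141,  0.108]), 0.48)]
top stand [(array([0.593, 0.098, 0.023]), 0.92)]
top otoscope [(array([ 0.473, -0.243,  0.054]), 0.78)]
top clip [(array([ 0.521, -0.344,  0.007]), 0.67)]
top tin [(array([ 0.594, -0.259,  0.029]), 0.86), (array([0.596, 0.093, 0.024]), 0.42)]
{'vertical_fov': 54.61620924861664, 'cx': 257.1856338416299, 'cy': 190.92691743468967, 'camera_from_world': array([[-0
[... 531 characters left out ...]
]), 0.53)]
side stand [(array([ 0.477, -0.129,  0.109]), 0.53)]
side otoscope [(array([ 0.454, -0.251,  0.052]), 0.36)]
side clip [(array([ 0.512, -0.352,  0.01 ]), 0.49)]
side tin [(array([ 0.497, -0.044,  0.095]), 0.37)]
{'time_s': 1.1, 'joint_pos': array([ 1.1441,  0.2639,  1.604 ,  0.    ,  1.2737, -0.0369]), 'qvel': array([-0.001 , -0.0008, -0.0009,  0.0017, -0.0017, -0.0004]), 'tau': array([  0.001 , -51.5073, -36.7737,   0.    ,   0.0009,   0.    ]), 'ee_pos': array([0.2565, 0.6244, 0.1994]), 'ee_rot': array([-3.1416, -0.    ,  2.7518]), 'force': array([-0.1908,  0.31  ,  0.3377]), 'torque': array([ 0.0474,  0.037 , -0.0194]), 'finger_force': 0.0, 'gripper_width': 0.08557354265283511}
```

View pictures.

View pics/top0.png

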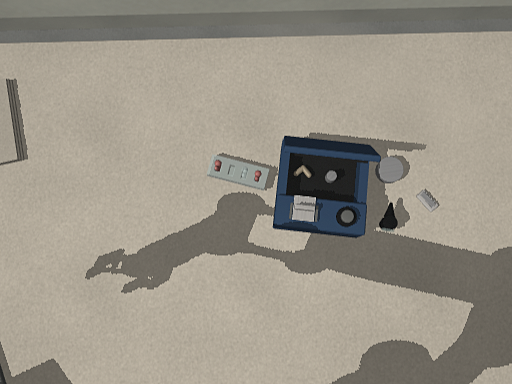

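View pics/side0.png

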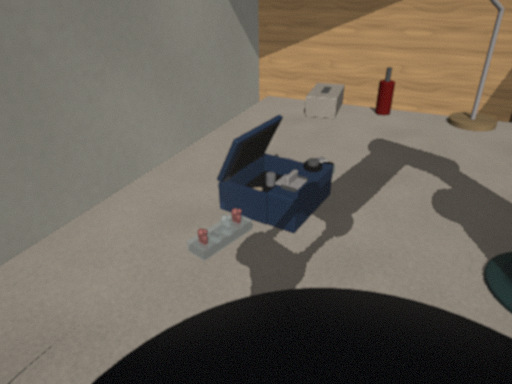

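The top view shows the tester with the deck at (320,217), the catch (305,208), button (347,216) and the raised lid along (330,147). The side view shows the lid standing open, its free edge running from about (233,150) to (278,120).

```bash
cat >> h.py <<'E'
def cloud(name,d):
    i=eyes.camera_info(name);f=192/np.tan(np.radians(i["vertical_fov"]/2))
    v,u=np.mgrid[:384,:512]
    c=np.stack([(u-i["cx"])*d/f,-(v-i["cy"])*d/f,-d,np.ones_like(d)],-1)
    return (c@np.linalg.inv(i["camera_from_world"]).T)[...,:3]
E
python3 - <<'E'
from h import *
np.set_printoptions(precision=4,suppress=True)
P=cloud("top",np.load("topd.npy"));S=cloud("side",np.load("sided.npy"))
im=cv2.imread("pics/top0.png");
x,y,z=P[...,0],P[...,1],P[...,2]
blue=(im[...,0].astype(int)>im[...,2]+25)
box=(x>.42)&(x<.72)&(y<.02)&(y>-.25)
m=box&blue&(z>.079)&(z<.09)&(x<.56)
print("desk z",np.median(P[300:330,200:300,2]), "deck z",np.median(z[m]),m.sum())
r=cv2.minAreaRect(P[m][:,:2].astype(np.float32)*1000);print(r,cv2.boxPoints(r))
# generic: silhouette
m2=box&(z>.1)&(x>.55); q=P[m2]; print("lid n",len(q)); 
# hinge frame from rect
b=cv2.boxPoints(r)/1000
c=np.array(r[0])/1000; 
e=[b[1]-b[0],b[2]-b[1]]; L=max(e,key=np.linalg.norm); yv=L/np.linalg.norm(L); yv*=np.sign(yv[1]); xv=np.array([yv[1],-yv[0]])
o=c+xv*.065; print("origin",o,"yaw",np.arctan2(xv[1],xv[0]))
def rel(p): return np.stack([(p[:,:2]-o)@xv,(p[:,:2]-o)@yv,p[:,2]],1)
for n,C in(("top",P),("side",S)):
    q=rel(C.reshape(-1,3)); s=q[(q[:,0]>-.02)&(q[:,0]<.2)&(abs(q[:,1])<.11)&(q[:,2]>.09)]
    print(n,len(s))
    for a in np.arange(.09,.21,.01):
        t=s[(s[:,2]>=a)&(s[:,2]<a+.01)]
        if len(t): print(round(a,3),len(t),np.percentile(t[:,0],[5,50,95]),t[:,1].min(),t[:,1].max())
    t=q[(q[:,0]<-.02)&(q[:,0]>-.12)&(abs(q[:,1])<.11)&(q[:,2]>.0985)&(q[:,2]<.115)]
    for k,u in(("tab",t[t[:,1]>0]),("btn",t[t[:,1]<0])): print(k,len(u),u.mean(0),u.min(0),u.max(0))
E
```

```text
desk z 0.0003105370303062571 deck z 0.08411280023200618 1728
((486.9100341796875, -86.38853454589844), (198.75840759277344, 70.34912109375), 82.34585571289062) [[ 438.8123 -180.1973]
 [ 508.5346 -189.5673]
 [ 535.0078    7.4202]
 [ 465.2855   16.7902]]
lid n 1574
origin [ 0.5513 -0.095 ] yaw -0.13359027
top 1650
0.09 76 [0.0962 0.0986 0.1006] -0.09551770918077541 0.09638135394222827
0.1 74 [0.0912 0.0934 0.0956] -0.09540137560184714 0.09652558512443096
0.11 82 [0.0861 0.0884 0.0906] -0.09562870211788795 0.09652394755525803
0.12 75 [0.0812 0.0837 0.0858] -0.09591857904078609 0.09657859114895218
0.13 87 [0.0765 0.0783 0.081 ] -0.09519690941486533 0.09670882225507431
0.14 85 [0.0713 0.0736 0.0756] -0.09584137188052598 0.09679270902976651
0.15 93 [0.0666 0.0686 0.0709] -0.0954203738972145 0.09686770117330983
0.16 104 [0.0399 0.0633 0.0658] -0.0960214512584432 0.09684207035796637
0.17 304 [0.0383 0.0417 0.0603] -0.09915988593070421 0.09692564040729947
0.18 670 [0.0414 0.0476 0.0545] -0.09765304617277851 0.09696305299320088
tab 106 [-0.0569  0.0382  0.1077] [-0.0616  0.017   0.0986] [-0.05
[... 310 characters left out ...]
725 0.09829671757437146
0.12 128 [0.0598 0.0633 0.0784] -0.07342988222979015 0.09919220955845885
0.13 136 [0.0548 0.0581 0.0731] -0.07499402613216595 0.0976464563611017
0.14 137 [0.0497 0.0532 0.0694] -0.09629307051090574 0.098130864124178
0.15 140 [0.0448 0.048  0.0637] -0.09562475441703161 0.09764422086549185
0.16 145 [0.0397 0.0431 0.0584] -0.09647966652129335 0.09786788289791101
0.17 221 [0.0387 0.0422 0.0515] -0.09831883640634763 0.0982486475210819
0.18 278 [0.0411 0.0456 0.0514] -0.09674093206603322 0.09863469502930496
tab 91 [-0.0579  0.0416  0.1059] [-0.062   0.0143  0.0986] [-0.0511  0.0611  0.1105]
btn 74 [-0.0665 -0.0505  0.1045] [-0.0777 -0.0691  0.0986] [-0.0516 -0.041   0.1077]
```

```bash
cat >> h.py <<'E'
O=np.array([.5513,-.095]);YAW=-.1336
XV=np.array([np.cos(YAW),np.sin(YAW)]);YV=np.array([-XV[1],XV[0]])
def rel(p): return np.concatenate([((p[...,:2]-O)@XV)[...,None],((p[...,:2]-O)@YV)[...,None],p[...,2:]],-1)
def world(x,y,z): return np.array([*(O+x*XV+y*YV),z])
E
python3 - <<'E'
from h import *
np.set_printoptions(precision=1,suppress=True,linewidth=150)
q=rel(cloud("top",np.load("topd.npy")))*1000
im=cv2.imread("pics/top0.png")
for u in (298,306,312):
    for v in range(190,236):
        p=q[v,u]
        if -105<p[0]<0: print(u,v,p,im[v,u])
cv2.imwrite("pics/topc.png",cv2.resize(im[125:245,260:380],(600,600),interpolation=2))
E
```

```text
298 190 [-5.4 49.2 27.2] [23 24 23]
298 191 [-7.6 48.9 26.3] [23 23 23]
298 192 [-10.8  49.   30.6] [26 26 27]
298 193 [-13.1  48.8  30.8] [21 23 22]
298 194 [-16.1  48.8  34.4] [4 4 4]
298 195 [-17.9  48.3  31.2] [121 125 129]
298 196 [-31.2  52.6  94.3] [165 170 174]
298 197 [-32.6  52.1  89.8] [149 154 157]
298 198 [-34.8  51.9  89.7] [147 152 156]
298 199 [-38.   52.1  95.5] [148 152 156]
298 200 [-39.5  51.5  91.1] [148 154 157]
298 201 [-41.8  51.4  91.9] [151 156 160]
298 202 [-43.8  51.1  90.8] [158 163 167]
298 203 [-45.9  50.8  90.1] [128 131 135]
298 204 [-47.9  50.5  88.7] [119 122 126]
298 205 [-52.7  51.6 105.8] [158 163 167]
298 206 [-55.3  51.6 108.9] [158 164 166]
298 207 [-57.6  51.4 109.7] [166 171 174]
298 208 [-59.7  51.2 109.4] [135 141 143]
298 209 [-60.9  50.5 102.7] [113 117 119]
298 210 [-61.2  49.3  89.9] [156 161 165]
298 211 [-63.4  49.1  89.9] [163 169 173]
298 212 [-65.8  49.   91.1] [159 165 169]
298 213 [-67.6  48.6  88.6] [160 165 169]
298 214 [-69.9  48.4  89. ] [159 165 168]
298 215 [-72.1  48.2  89.4] [159 164 168]
298 216 [-74.   47.9  87.2] [159
[... 3701 characters left out ...]
[157 161 165]
312 219 [-77.5  17.2  89.8] [157 162 166]
312 220 [-79.5  16.8  88. ] [162 171 174]
312 221 [-81.9  16.8  90.3] [132 136 139]
312 222 [-83.9  16.4  88.5] [78 54 35]
312 223 [-85.5  15.8  84.1] [97 71 49]
312 224 [-87.6  15.5  83.2] [83 63 44]
312 225 [-89.6  15.1  81.6] [58 45 34]
312 226 [-91.8  14.9  81.5] [62 49 37]
312 227 [-94.3  15.   84.8] [62 47 35]
312 228 [-96.7  15.1  86.9] [60 46 34]
312 229 [-98.5  14.5  83.4] [50 38 28]
312 230 [-99.8  13.3  74.3] [42 31 23]
312 231 [-99.8  10.8  53.3] [43 31 22]
312 232 [-99.7   8.   29. ] [45 34 26]
312 233 [-100.2    5.8   10.5] [77 82 84]
312 234 [-101.4    4.3   -1.2] [ 97 109 114]
312 235 [-103.9    4.3    0.5] [ 94 104 109]
```

View pics/topc.png

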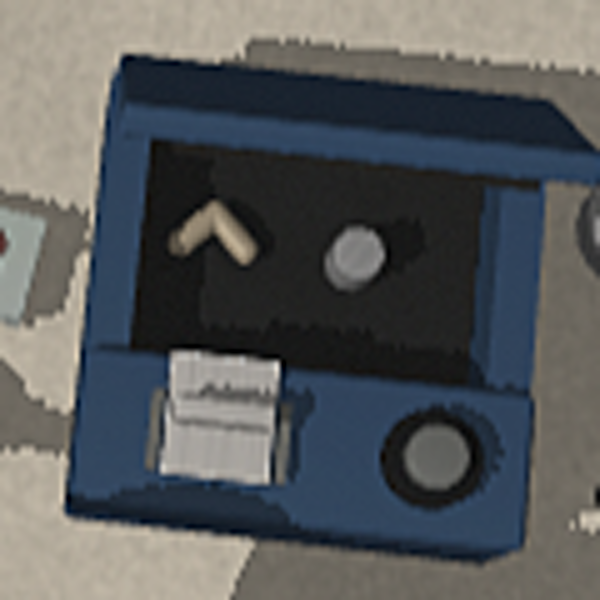

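The crop shows the catch plate (tab at (222,410)) projecting over the chamber edge. Its tab front measures -61.5 mm, so its travel is about 5 mm. I'll draw it back first so that it cannot foul the lid.

```bash
cat > st.py <<'E'
from h import *
from scipy.spatial.transform import Rotation as R
np.set_printoptions(precision=4,suppress=True)
s=arm.get_state();p=rel(s["ee_pos"][None])[0]
print("t",s["time_s"],"rel mm",p*1000,"rot",s["ee_rot"],"F",s["force"],"w",s["gripper_width"],"yawrel",s["ee_rot"][2]-YAW)
E
python3 -m creep '[0,0,-0.9,0,0,0,0,0,-0.9,0,0,0]' -1
python3 -m creep '[-1,-1,0,0,0,0.1,-1,-1,0,0,0,0.1,-1,-1,0,0,0,0.1]'
python3 st.py; python3 -c "
from h import *
print(eyes.camera_info('wrist'))"
```

```text
time_s: 1.35
ee_pos: [0.257, 0.6255, 0.2933]
ee_rot: [3.137, 0.0, 2.752]
force: [0.2, 1.3, -0.0]
gripper_width: 0.0517
finger_force: 0.0
time_s: 1.72
ee_pos: [0.312, 0.4912, 0.2898]
ee_rot: [3.141, 0.001, 2.435]
force: [-0.2, 0.6, -0.2]
gripper_width: 0.0
finger_force: 0.0
t 1.725 rel mm [-315.2332  549.0982  289.8369] rot [3.1413 0.0006 2.4349] F [-0.2023  0.6407 -0.2054] w 8.157234038572793e-06 yawrel 2.568494873423377
{'vertical_fov': 68.48479560183486, 'cx': 251.61042472370704, 'cy': 189.0680378419794, 'T_tool_cam': array([[ 4.86795594e-04,  9.56422498e-01,  2.91985904e-01,
         7.36717327e-02],
       [ 9.99999732e-01, -6.25015086e-04,  3.80097203e-04,
        -1.37802138e-04],
       [ 5.46029111e-04,  2.91985641e-01, -9.56422546e-01,
        -1.75671826e-01],
       [ 0.00000000e+00,  0.00000000e+00,  0.00000000e+00,
         1.00000000e+00]])}
```

```bash
python3 -m creep '[-1,-0.5,0,0,0,0.2,-1,-0.5,0,0,0,0.2,-1,-0.5,0,0,0,0.2,-1,-0.5,0,0,0,0.2]' >/dev/null
python3 -m creep '[-1,0.15,0,0,0,0.1185,-1,0.15,0,0,0,0.1185,-1,0.15,0,0,0,0.1185]' >/dev/null
python3 -m creep '[-1,0.6,0,0,0,0,-1,0.6,0,0,0,0]' >/dev/null
python3 -m creep '[-1,0.6,0,0,0,0,-1,0.6,0,0,0,0,-1,0.6,0,0,0,0]'
python3 st.py
```

```text
time_s: 3.22
ee_pos: [0.4868, 0.0814, 0.2893]
ee_rot: [3.141, -0.0, 1.435]
force: [-0.4, 0.9, 1.0]
gripper_width: -0.0001
finger_force: 0.0
t 3.225 rel mm [-87.4556 166.2018 289.331 ] rot [ 3.1412 -0.      1.4348] F [-0.3963  0.8771  0.984 ] w -6.723554569079514e-05 yawrel 1.5684301979567141
```

```bash
python3 -m creep '[-1,0.6,0,0,0,0,-1,0.6,0,0,0,0,-1,0.6,0,0,0,0]' >/dev/null
python3 -m creep '[-0.28,0,0,0,0,0,-0.28,0,0,0,0,0,-0.28,0,0,0,0,0]' >/dev/null
python3 st.py
python3 - <<'E'
from h import *
from scipy.spatial.transform import Rotation as R
s=arm.get_state();T=np.eye(4);T[:3,:3]=R.from_euler("xyz",s["ee_rot"]).as_matrix();T[:3,3]=s["ee_pos"]
p,d=eyes.capture("wrist");cv2.imwrite("pics/w1.png",p[:,:,::-1])
i=eyes.camera_info("wrist");f=192/np.tan(np.radians(i["vertical_fov"]/2))
v,u=np.mgrid[:384,:512];c=np.stack([(u-i["cx"])*d/f,-(v-i["cy"])*d/f,-d,np.ones_like(d)],-1)
q=rel((c@(T@i["T_tool_cam"]).T)[...,:3])*1000
q=q[d>0]
def b(n,x0,x1,y0,y1,z0,z1):
    m=(q[:,0]>x0)&(q[:,0]<x1)&(q[:,1]>y0)&(q[:,1]<y1)&(q[:,2]>z0)&(q[:,2]<z1);k=q[m];print(n,len(k),*(np.percentile(k,[2,50,98],axis=0).round(1) if len(k) else []))
b("tabtop",-80,-35,5,70,104,115);b("plate",-95,0,15,60,86.8,95);b("btn",-90,-40,-80,-30,103,110);b("deck",-120,-10,-120,120,81,86)
E
```

```text
t 3.975 rel mm [-29.3424  41.782  289.4406] rot [ 3.1416 -0.0012  1.439 ] F [-0.281  -0.2222 -0.8164] w 2.041853980893217e-05 yawrel 1.5725864196939043
tabtop 263 [-60.3  15.7 105.2] [-55.2  37.  109.7] [-50.5  58.  111.2]
plate 1049 [-81.9  16.   89.2] [-52.2  38.4  90.9] [-29.6  59.8  92.4]
btn 264 [-76.7 -66.7 104. ] [-64.9 -54.6 107.1] [-51.8 -43.7 108.7]
deck 3168 [-98.  -93.4  82.1] [-72.4   5.4  85.1] [-29.7  96.9  86. ]
```

View pics/w1.png

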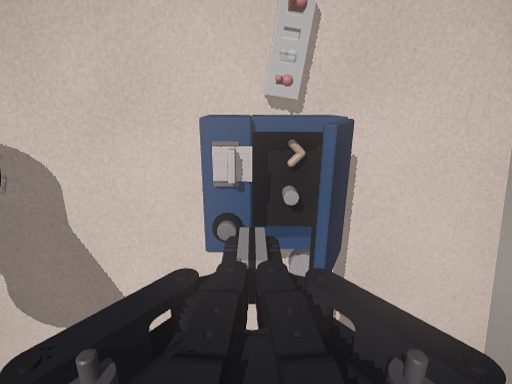

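The wrist view confirms the plate at (232,164) sits past the deck edge. Going down behind the tab.

```bash
python3 -m creep '[-0.04,-0.03,1,0,0,0,-0.04,-0.03,1,0,0,0,-0.04,-0.03,1,0,0,0]' >/dev/null
python3 -m creep '[0,0,0.5,0,0,0,0,0,0.5,0,0,0]' >/dev/null; python3 st.py
python3 -m creep '[0,0,0.4,0,0,0,0,0,0.4,0,0,0,0,0,0.4,0,0,0]' >/dev/null; python3 st.py
```

```text
t 4.65 rel mm [-34.232   36.5607 137.8971] rot [-3.1363 -0.0004  1.4378] F [-0.7919  0.8205  0.1863] w 0.0007122925644836372 yawrel 1.5714468562013986
t 5.025 rel mm [-30.3312  35.9565 102.1637] rot [ 3.1383 -0.      1.4373] F [-0.3863  0.0296  0.8629] w 9.947269860782521e-05 yawrel 1.5708610552599123
```

```bash
python3 -m creep '[0,-0.06,0.01,0,0,0,0,-0.06,0.01,0,0,0,0,-0.06,0.01,0,0,0]' >/dev/null; python3 st.py
python3 -m creep '[0,-0.03,0,0,0,0,0,-0.03,0,0,0,0,0,-0.03,0,0,0,0]' >/dev/null; python3 st.py
python3 -m creep '[0,-0.03,0,0,0,0,0,-0.03,0,0,0,0,0,-0.03,0,0,0,0]' >/dev/null; python3 st.py
```

```text
t 5.4 rel mm [-37.8347  35.7833  99.0946] rot [ 3.1405 -0.      1.437 ] F [ 0.3161 -0.1364  0.3314] w -2.677822130737989e-05 yawrel 1.5705704254154038
t 5.775 rel mm [-41.2041  35.7948  98.31  ] rot [-3.1415 -0.      1.437 ] F [-0.7233  0.0473 -0.5056] w -0.000227628217742572 yawrel 1.570591233943218
t 6.15 rel mm [-44.1709  35.7955  98.3634] rot [3.1416 0.     1.437 ] F [ 0.1907  0.8442 -0.3316] w -0.00012201764263914454 yawrel 1.5706016569379193
```

```bash
python3 -m creep '[0,-0.03,0,0,0,0,0,-0.03,0,0,0,0,0,-0.03,0,0,0,0]' >/dev/null; python3 st.py
python3 -m creep '[0,-0.02,0,0,0,0,0,-0.02,0,0,0,0,0,-0.02,0,0,0,0]' >/dev/null; python3 st.py
python3 -m creep '[0,-0.02,0,0,0,0,0,-0.02,0,0,0,0,0,-0.02,0,0,0,0]' >/dev/null; python3 st.py
```

```text
t 6.525 rel mm [-47.1505  35.7855  98.4115] rot [3.1415 0.     1.437 ] F [ 0.0567 -0.3313 -0.4648] w -7.076492438945643e-05 yawrel 1.5706452966010036
t 6.9 rel mm [-49.1419  35.7881  98.3927] rot [3.1415 0.     1.437 ] F [-0.3015 -0.3323  0.016 ] w 0.00014927058343482894 yawrel 1.5706372852436234
t 7.275 rel mm [-51.1117  35.7993  98.4412] rot [3.1414 0.     1.437 ] F [-0.1585 -0.0654 -1.0454] w -0.00024547999751970903 yawrel 1.5706392502545437
```

Run:
```python
from h import *
p,d=eyes.capture("wrist");q,e=eyes.capture("side")
a=cv2.resize(p[100:280,180:330],(500,600));b=cv2.resize(q[90:240,200:275+0],(300,600))
cv2.imwrite("pics/w2.png",np.hstack([a,b])[:,:,::-1])
```

```text
(no output)
```

View pics/w2.png

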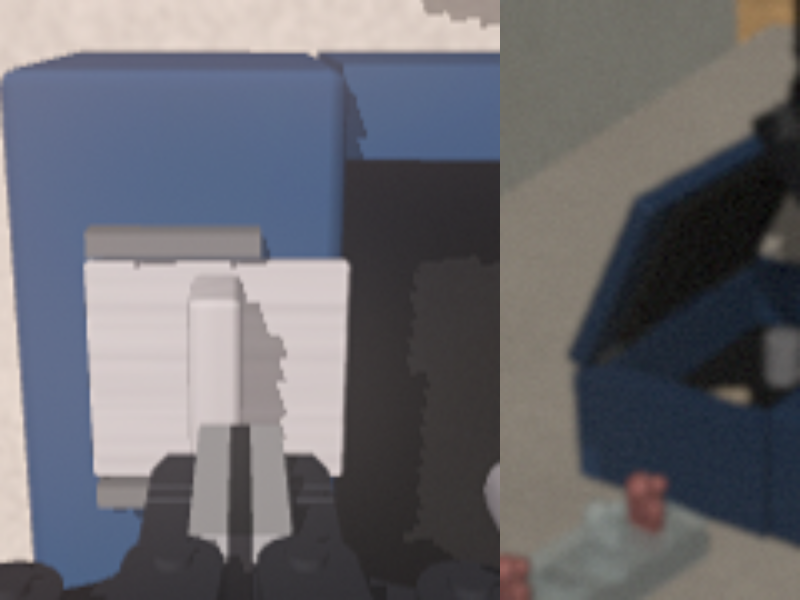

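The crop shows the fingertips at (240,425) overlapping the tab at (215,350), with no contact force. I'll check the depth in tool coordinates.

```bash
cat > wq.py <<'E'
from h import *
from scipy.spatial.transform import Rotation as R
def wc():
    s=arm.get_state();T=np.eye(4);T[:3,:3]=R.from_euler("xyz",s["ee_rot"]).as_matrix();T[:3,3]=s["ee_pos"]
    p,d=eyes.capture("wrist")
    i=eyes.camera_info("wrist");f=192/np.tan(np.radians(i["vertical_fov"]/2))
    v,u=np.mgrid[:384,:512];c=np.stack([(u-i["cx"])*d/f,-(v-i["cy"])*d/f,-d,np.ones_like(d)],-1)
    return p,d,(c@i["T_tool_cam"].T)[...,:3]*1000,rel((c@(T@i["T_tool_cam"]).T)[...,:3])*1000
E
python3 - <<'E'
from wq import *
np.set_printoptions(precision=1,suppress=True,linewidth=150)
p,d,t,q=wc()
for u in(244,260): 
    for v in range(180,275,4): print(u,v,d[v,u].round(3),"tool",t[v,u],"rel",q[v,u],p[v,u])
k=q[d>0]
def b(n,x0,x1,y0,y1,z0,z1):
    m=(k[:,0]>x0)&(k[:,0]<x1)&(k[:,1]>y0)&(k[:,1]<y1)&(k[:,2]>z0)&(k[:,2]<z1);a=k[m];print(n,len(a),*(np.percentile(a,[2,50,98],axis=0).round(1) if len(a) else []))
b("tabtop",-80,-35,50,70,100,115);b("plate",-95,0,50,63,86.8,95);b("deck",-120,-10,65,120,81,86)
E
```

```text
244 180 0.189 tool [24.5 -4.6  6.7] rel [-55.7  60.3  91.6] [213 203 202]
244 184 0.185 tool [22.9 -4.5  2.4] rel [-55.6  58.7  96. ] [184 174 174]
244 188 0.177 tool [22.8 -4.2 -6.1] rel [-55.4  58.6 104.5] [184 174 174]
244 192 0.172 tool [ 21.8  -4.1 -11.3] rel [-55.2  57.6 109.7] [216 204 204]
244 196 0.173 tool [ 19.3  -4.1 -11.7] rel [-55.2  55.1 110.1] [212 201 200]
244 200 0.174 tool [ 16.7  -4.1 -11.7] rel [-55.3  52.5 110.1] [212 201 200]
244 204 0.174 tool [ 14.1  -4.2 -11.7] rel [-55.3  49.9 110.1] [211 200 201]
244 208 0.174 tool [ 11.8  -4.2 -12.5] rel [-55.3  47.6 110.9] [211 200 200]
244 212 0.175 tool [  9.   -4.2 -12.1] rel [-55.3  44.8 110.5] [211 200 199]
244 216 0.177 tool [  6.   -4.2 -11.5] rel [-55.3  41.8 109.8] [210 199 199]
244 220 0.178 tool [  3.   -4.3 -10.7] rel [-55.4  38.8 109.1] [210 199 198]
244 224 0.178 tool [  0.7  -4.3 -11.7] rel [-55.4  36.5 110.1] [209 199 198]
244 228 0.151 tool [  9.8  -3.5 -37.3] rel [-54.6  45.6 135.7] [156 150 150]
244 232 0.146 tool [ 10.2  -3.4 -43. ] rel [-54.5  46.  141.4] [158 153 152]
244 236 0.14 tool [ 10.6  -3.2 
[... 2026 characters left out ...]
el [-46.7  46.3 158.7] [156 151 150]
260 252 0.125 tool [ 10.6   4.3 -64.1] rel [-46.8  46.4 162.5] [155 150 150]
260 256 0.122 tool [ 10.6   4.2 -67.6] rel [-46.9  46.4 166. ] [155 150 149]
260 260 0.12 tool [  9.9   4.1 -69.6] rel [-47.   45.7 168. ] [169 163 163]
260 264 0.114 tool [ 11.5   3.9 -75.3] rel [-47.2  47.3 173.7] [55 53 56]
260 268 0.112 tool [ 11.2   3.9 -77.7] rel [-47.2  47.  176.1] [57 56 59]
260 272 0.108 tool [ 11.9   3.8 -81.5] rel [-47.4  47.7 179.9] [56 54 58]
tabtop 277 [-60.3  50.3 101.2] [-55.3  55.6 109.2] [-51.   59.  110.7]
plate 1218 [-81.5  50.3  88. ] [-56.4  56.8  90.7] [-29.5  62.6  92.7]
deck 4508 [-96.9  66.5  82.1] [-64.   83.4  85. ] [-30.8  98.2  85.9]
```

The fingertips actually end about 36 mm short of the reported TCP (pad end at tool z ≈ -37 mm). I'll use that offset: back off, go lower and retry with force checks.

```bash
python3 -m creep '[0,0.2,0,0,0,0,0,0.2,0,0,0,0]' >/dev/null
python3 -m creep '[0,0,0.2,0,0,0,0,0,0.2,0,0,0,0,0,0.2,0,0,0]' >/dev/null; python3 st.py
python3 -m creep '[0,0,0.15,0,0,0,0,0,0.15,0,0,0,0,0,0.15,0,0,0]' >/dev/null; python3 st.py
python3 -m creep '[0,-0.08,0,0,0,0,0,-0.08,0,0,0,0,0,-0.08,0,0,0,0]' >/dev/null; python3 st.py
python3 -m creep '[0,-0.05,0,0,0,0,0,-0.05,0,0,0,0,0,-0.05,0,0,0,0]' >/dev/null; python3 st.py
```

```text
t 8.05 rel mm [-31.4783  35.8101  78.6272] rot [-3.1413  0.      1.437 ] F [-0.1951 -0.0878 -0.4601] w -6.076505203612952e-05 yawrel 1.5706308191664902
t 8.425 rel mm [-31.3642  35.7977  63.1652] rot [-3.141 -0.     1.437] F [-0.5535 -0.1098 -0.1758] w -5.681105352323022e-05 yawrel 1.570596537884073
t 8.8 rel mm [-39.2313  35.7933  63.5841] rot [ 3.1414 -0.      1.437 ] F [-0.4563 -0.3989  0.384 ] w 0.00014360516279629716 yawrel 1.570595878223737
t 9.175 rel mm [-43.1083  35.7836  63.8049] rot [3.1395 0.     1.437 ] F [ 4.2915  0.2726 -0.7997] w -0.00015069267403361168 yawrel 1.5706212858875241
```

Contact at 4 N, as expected. I'll continue until the stop.

```bash
python3 -m creep '[0,-0.03,0,0,0,0,0,-0.03,0,0,0,0,0,-0.03,0,0,0,0]' >/dev/null; python3 st.py
python3 -m creep '[0,-0.03,0,0,0,0,0,-0.03,0,0,0,0,0,-0.03,0,0,0,0]' >/dev/null; python3 st.py
```

```text
t 9.55 rel mm [-43.2484  35.7758  64.1549] rot [ 3.1337 -0.      1.4369] F [11.5058 -0.8949 -6.6146] w -8.464864658052494e-05 yawrel 1.570460550601557
t 9.925 rel mm [-43.3599  35.7694  64.5816] rot [ 3.1279 -0.      1.4368] F [ 17.7835  -1.9007 -13.1346] w 0.00016677492059645688 yawrel 1.5703987388091556
```

```bash
python3 -m creep '[0,0.08,0,0,0,0,0,0.08,0,0,0,0,0,0.08,0,0,0,0]' >/dev/null; python3 st.py
python3 - <<'E'
from wq import *
np.set_printoptions(precision=1,suppress=True,linewidth=150)
p,d,t,q=wc();e,f=eyes.capture("side");g,h=eyes.capture("top")
S=rel(cloud("side",f))*1000;T=rel(cloud("top",h))*1000
for n,q in(("w",q),("s",S),("t",T)):
  k=q.reshape(-1,3)
  def b(n,x0,x1,y0,y1,z0,z1):
    m=(k[:,0]>x0)&(k[:,0]<x1)&(k[:,1]>y0)&(k[:,1]<y1)&(k[:,2]>z0)&(k[:,2]<z1);a=k[m];print(n,len(a),*(np.percentile(a,[1,50,99],axis=0).round(1) if len(a) else []))
  print(n);b("tabtop",-80,-40,50,70,104,112);b("plate",-95,0,50,61,87,94);b("deck",-120,-10,65,95,81,86);b("front",-120,-80,-90,90,20,75)
cv2.imwrite("pics/m3.png",np.hstack([cv2.resize(p[60:270,150:350],(400,420)),cv2.resize(e[100:240,210:343],(399,420))])[:,:,::-1])
E
```

```text
t 10.3 rel mm [-43.0262  35.7819  63.0392] rot [-3.14   0.     1.437] F [ 0.8339 -0.2885 -0.2801] w -0.00030521385555682925 yawrel 1.5706396678024679
w
tabtop 414 [-65.7  50.2 104.2] [-60.6  55.3 109.2] [-56.   59.2 110.9]
plate 1648 [-87.2  50.1  88.1] [-58.9  56.5  90.7] [-34.5  60.9  92.9]
deck 5618 [-97.3  65.7  82.8] [-63.2  81.1  85.1] [-29.8  94.7  86. ]
front 0
s
tabtop 19 [-66.5  50.1 104.2] [-62.9  57.9 107.8] [-57.9  60.7 109.9]
plate 60 [-89.   50.2  87.8] [-65.8  56.7  90.2] [-35.9  60.7  93.4]
deck 233 [-98.7  66.   81.5] [-67.4  80.3  84.6] [-31.4  94.7  85.9]
front 652 [-100.3  -88.1   20.8] [-99.1  11.   48.1] [-97.9  88.8  74.6]
t
tabtop 0
plate 0
deck 212 [-98.2  76.4  81.2] [-64.4  86.   83.9] [-31.2  94.7  85.9]
front 146 [-100.3  -88.1   21.1] [-99.8 -21.5  48.5] [-99.4  88.3  74.6]
```

View pics/m3.png

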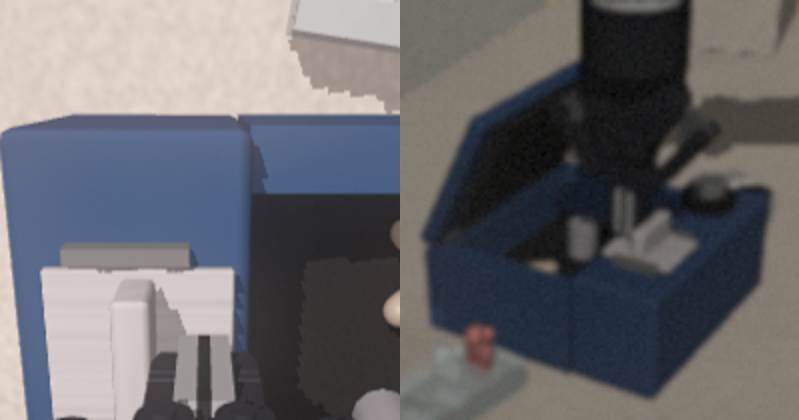

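The catch is now fully back (tab front -66 mm), which matches travel 0. Next I rise over the lid edge and press it down along its arc.

```bash
python3 -m creep '[0,0.08,0,0,0,0,-0.2,0.08,-1,0,0,0,-0.4,0.08,-1,0,0,0,-0.4,0.08,-1,0,0,0]' >/dev/null
python3 -m creep '[0,0.5,0,0,0,0,0,1,0,0,0,0,0,1,0,0,0,0]' >/dev/null
python3 -m creep '[0,0,0,0,0,0,0,0,0,0,0,0]' >/dev/null; python3 st.py
```

```text
t 11.575 rel mm [ 64.32    -3.9231 162.7514] rot [-3.1398 -0.0002  1.4372] F [ 0.1073  0.2805 -0.1936] w -3.0872028624558234e-05 yawrel 1.5707872867382064
```

```bash
python3 -m creep '[0,-0.03,0.12,0,0,0,0,-0.16,0.18,0,0,0,0,-0.25,0.24,0,0,0]' >/dev/null; python3 st.py
python3 -m creep '[0,-0.1,0.07,0,0,0,0,-0.2,0.15,0,0,0,0,-0.2,0.15,0,0,0]' >/dev/null; python3 st.py
```

```text
t 11.95 rel mm [ 39.6108  -4.1912 139.1402] rot [-3.1415 -0.      1.437 ] F [0.7633 0.0052 2.3911] w -0.0001961639129507787 yawrel 1.570553243328472
t 12.325 rel mm [ 18.8583  -4.1596 123.0094] rot [-3.1388 -0.0001  1.437 ] F [0.7444 0.3181 0.156 ] w -4.209177788573898e-05 yawrel 1.570566977328962
```

```bash
python3 -m creep '[0,-0.09,0.09,0,0,0,0,-0.16,0.19,0,0,0,0,-0.22,0.3,0,0,0,0,-0.28,0.41,0,0,0]' >/dev/null; python3 st.py
python3 -m creep '[0,-0.04,0.1,0,0,0,0,-0.06,0.18,0,0,0,0,-0.08,0.28,0,0,0,0,-0.08,0.34,0,0,0]' >/dev/null; python3 st.py
```

```text
t 12.825 rel mm [-7.6202 -4.1976 82.3493] rot [-3.1415  0.      1.4371] F [ 1.0971 -0.6801  1.8203] w -2.7013261276466685e-06 yawrel 1.5706548689800814
t 13.325 rel mm [-15.605   -4.1976  51.663 ] rot [-3.1394 -0.0001  1.4371] F [-17.2431   2.9174  44.5404] w 7.402259777830767e-05 yawrel 1.570717052303328
```

```bash
python3 -m creep '[0,0.02,-0.04,0,0,0,0,0.02,-0.04,0,0,0,0,0.02,-0.04,0,0,0]' >/dev/null; python3 st.py
python3 - <<'E'
from wq import *
np.set_printoptions(precision=1,suppress=True,linewidth=150)
p,d,t,q=wc();e,f=eyes.capture("side")
for n,q in(("w",q),("s",rel(cloud("side",f))*1000)):
  k=q.reshape(-1,3)
  for x in range(-28,105,12):
    m=(k[:,0]>x)&(k[:,0]<x+8)&(k[:,1]>60)&(k[:,1]<95);print(n,x,m.sum(),np.median(k[m],axis=0))
cv2.imwrite("pics/m4.png",np.hstack([cv2.resize(p[60:270,150:350],(400,420)),cv2.resize(e[100:240,210:343],(399,420))])[:,:,::-1])
E
```

```text
t 13.7 rel mm [-13.5977  -4.169   52.7174] rot [-3.1407 -0.0001  1.4371] F [-0.5738  0.0196 -0.6827] w 6.018995041595245e-05 yawrel 1.570661661798324
w -28 1244 [-23.8  78.3  85. ]
w -16 2093 [-12.9  69.7  85.8]
w -4 1303 [ 0.  78.4 85.2]
w 8 1311 [12.  78.4 85.3]
w 20 1297 [24.  78.3 85.2]
w 32 1297 [36.  78.3 85.2]
w 44 1306 [48.  78.4 85.2]
w 56 1309 [60.  78.3 85.2]
w 68 1315 [71.9 78.3 85.2]
w 80 1304 [84.  78.7 85.2]
w 92 380 [93.3 78.8 84.8]
w 104 0 [nan nan nan]
s -28 123 [-24.3  63.  420.8]
s -16 110 [-11.8  62.5 421.2]
s -4 92 [ -0.5  61.7 423.3]
s 8 32 [11.1 77.1 84.8]
s 20 28 [24.1 80.3 84.7]
s 32 26 [36.2 77.8 84.9]
s 44 26 [48.3 79.1 84.4]
s 56 32 [60.4 83.3 85. ]
s 68 26 [71.9 77.1 84.8]
s 80 29 [83.4 77.9 85. ]
s 92 5 [94.6 75.7 84. ]
s 104 4 [110.4  90.8   1. ]
  return _methods._mean(a, axis=axis, dtype=dtype,
  ret = um.true_divide(
```

View pics/m4.png

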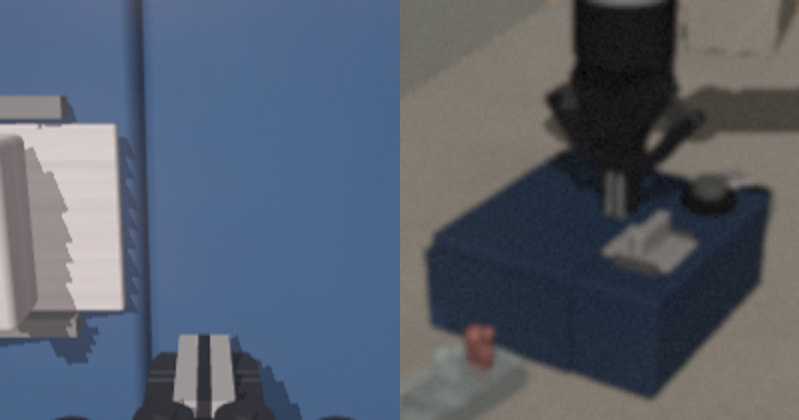

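The view shows the lid flush with the deck (85 mm on both) and the catch plate clear in front of it. Now the catch: over to the front of the tab.

```bash
python3 -m creep '[0,0,-0.5,0,0,0,0.2,-0.4,-0.5,0,0,0,0.42,-0.82,-0.5,0,0,0,0.42,-0.82,-0.5,0,0,0,0.42,-0.82,-0.5,0,0,0]' >/dev/null; python3 st.py
python3 -m creep '[0,0,0.38,0,0,0,0,0,0.38,0,0,0,0,0,0.38,0,0,0]' >/dev/null; python3 st.py
python3 -m creep '[0,0.1,0,0,0,0,0,0.18,0,0,0,0,0,0.18,0,0,0,0]' >/dev/null; python3 st.py
```

```text
t 14.425 rel mm [-94.6621  37.7682 103.5156] rot [3.1405 0.0002 1.4375] F [ 0.2055 -0.5451  1.0176] w 0.00025408064040092826 yawrel 1.5710757459027747
t 14.8 rel mm [-94.2476  37.4861  65.888 ] rot [3.1415 0.0001 1.4366] F [0.1581 0.258  0.5136] w -0.00013502419171918976 yawrel 1.5701935133756453
t 15.175 rel mm [-75.5578  37.7593  66.1918] rot [3.1398 0.0001 1.4371] F [ 0.3658  0.4138 -0.2714] w -0.00025435396578916026 yawrel 1.5706543953938956
```

```bash
python3 -m creep '[0,0.08,0,0,0,0,0,0.16,0,0,0,0,0,0.2,0,0,0,0,0,0.2,0,0,0,0]' >/dev/null; python3 st.py
python3 -m creep '[0,0.04,0,0,0,0,0,0.04,0,0,0,0,0,0.04,0,0,0,0]' >/dev/null; python3 st.py
python3 -m creep '[0,0.04,0,0,0,0,0,0.04,0,0,0,0,0,0.04,0,0,0,0]' >/dev/null; python3 st.py
```

```text
t 15.675 rel mm [-56.5638  37.8374  65.3602] rot [ 3.1411 -0.      1.4371] F [-1.379   0.9726  0.5239] w -0.00012200755760630688 yawrel 1.570650451759867
t 16.05 rel mm [-53.1304  37.8092  65.2594] rot [ 3.1415 -0.      1.437 ] F [ 0.5801 -0.1284  0.1858] w -0.000168238495306255 yawrel 1.5706188615738403
t 16.425 rel mm [-49.721   37.8126  65.1812] rot [-3.1404 -0.      1.4371] F [-4.0594  0.2245  0.9124] w -0.00020143490429656215 yawrel 1.5706747411023205
```

```bash
python3 -m creep '[0,0.04,0,0,0,0,0,0.04,0,0,0,0,0,0.04,0,0,0,0]' >/dev/null; python3 st.py
python3 -m creep '[0,0.02,0,0,0,0,0,0.02,0,0,0,0,0,0.02,0,0,0,0]' >/dev/null; python3 st.py
```

```text
t 16.8 rel mm [-49.6735  37.8267  64.674 ] rot [-3.1324  0.      1.4372] F [-14.4602   1.3563   9.0093] w 0.00012765875674368104 yawrel 1.5707850335086806
t 17.175 rel mm [-49.6029  37.8428  64.5799] rot [-3.1285  0.      1.4373] F [-18.6282   1.2783  14.1463] w -0.0001800204353505719 yawrel 1.5708640202098085
```

Firm stop, where travel 0.030 is expected. I back off, move above the button and check the catch from there.

```bash
python3 -m creep '[0,-0.3,0,0,0,0,0,-0.3,0,0,0,0,0,-0.3,-0.5,0,0,0,0,-0.3,-0.5,0,0,0]' >/dev/null
python3 -m creep '[-0.93,0.09,0,0,0,0,-0.93,0.09,0,0,0,0,-0.93,0.09,0,0,0,0]' >/dev/null; python3 -m creep '[0,0,0,0,0,0]' >/dev/null; python3 st.py
python3 - <<'E'
from wq import *
np.set_printoptions(precision=1,suppress=True,linewidth=150)
p,d,t,q=wc();e,f=eyes.capture("side")
for n,q in(("w",q),("s",rel(cloud("side",f))*1000)):
  k=q.reshape(-1,3)
  def b(n,x0,x1,y0,y1,z0,z1):
    m=(k[:,0]>x0)&(k[:,0]<x1)&(k[:,1]>y0)&(k[:,1]<y1)&(k[:,2]>z0)&(k[:,2]<z1);a=k[m];print(n,len(a),*(np.percentile(a,[1,50,99],axis=0).round(1) if len(a) else []))
  b("tabtop",-80,-10,15,70,104,112);b("plate",-95,30,18,58,87.5,94);b("lid",0,90,65,95,75,100)
E
```

```text
t 18.175 rel mm [-63.7911 -54.9786 115.0288] rot [ 3.1415 -0.0005  1.4364] F [ 0.0671 -0.4042 -0.1415] w 2.6588187346301453e-05 yawrel 1.5699978068877052
tabtop 1357 [-36.2  15.6 104.9] [-31.7  38.  109.5] [-26.3  57.9 111.3]
plate 4051 [-57.6  18.2  89.1] [-37.7  38.9  90.7] [-4.8 57.7 92.5]
lid 4072 [ 1.  65.2 83.4] [45.2 73.3 85.2] [89.2 81.2 86.9]
tabtop 60 [-37.6  17.5 104.6] [-33.4  42.6 108.6] [-26.8  59.1 110.4]
plate 151 [-58.9  18.2  88.3] [-41.2  40.   90. ] [-4.6 57.6 93.9]
lid 268 [ 0.9 65.3 79.2] [44.8 81.3 84.8] [88.7 94.8 86.3]
```

```bash
python3 -m creep '[0,-0.01,0.2,0,0,0,0,-0.01,0.38,0,0,0,0,-0.01,0.38,0,0,0]' >/dev/null; python3 st.py
python3 -m creep '[0,0,0.06,0,0,0,0,0,0.06,0,0,0,0,0,0.06,0,0,0]' >/dev/null; python3 st.py
python3 -m creep '[0,0,0.05,0,0,0,0,0,0.05,0,0,0,0,0,0.05,0,0,0]' >/dev/null; python3 st.py
```

```text
t 18.65 rel mm [-66.8746 -54.2587  75.4323] rot [-3.1378 -0.0009  1.4379] F [-0.0008 -0.5424  0.2872] w 0.0003954806846287292 yawrel 1.5715356761793253
t 19.025 rel mm [-64.7045 -55.0901  72.0269] rot [ 3.1407 -0.0002  1.4369] F [-0.4481  1.9287  2.0314] w 0.0002777065253687719 yawrel 1.5704792795602653
t 19.4 rel mm [-64.268  -55.3092  67.9973] rot [3.14   0.0002 1.4369] F [-2.6841  1.9619 10.3801] w -1.733691746421865e-05 yawrel 1.5704985963076195
```

```bash
python3 -m creep '[0,0,0.02,0,0,0,0,0,0.02,0,0,0,0,0,0.02,0,0,0]' >/dev/null; python3 st.py
python3 -m creep '[0,0,-0.3,0,0,0,0,0,-0.8,0,0,0,0,0,-0.8,0,0,0,0,0,-0.8,0,0,0]' >/dev/null; python3 st.py
python3 - <<'E'
from wq import *
for n in("side","top"):
  p,f=eyes.capture(n);k=rel(cloud(n,f)).reshape(-1,3)*1000
  def b(n,x0,x1,y0,y1,z0,z1):
    m=(k[:,0]>x0)&(k[:,0]<x1)&(k[:,1]>y0)&(k[:,1]<y1)&(k[:,2]>z0)&(k[:,2]<z1);a=k[m];print(n,len(a),*(np.percentile(a,[1,50,99],axis=0).round(1) if len(a) else []))
  b("tabtop",-80,-10,15,70,104,112);b("btn",-72,-58,-62,-48,90,115);b("lid",0,90,65,95,75,100)
E
```

```text
t 19.775 rel mm [-64.1692 -55.3293  67.7555] rot [3.1401 0.0001 1.4369] F [-7.8056  4.0821 22.9208] w 0.00017483655487218424 yawrel 1.5704729272785372
t 20.275 rel mm [-65.3408 -55.3608 144.0676] rot [3.1415 0.0003 1.4369] F [-0.6028  0.2032 -0.3272] w 0.00021352073664860768 yawrel 1.5705411860970955
tabtop 61 [-37.   17.8 104.2] [-33.2  42.5 108.5] [-26.8  60.1 110. ]
btn 16 [-71.9 -61.5 105.8] [-64.8 -55.  106.6] [-59.7 -48.4 107.3]
lid 259 [ 0.7 65.4 79. ] [43.5 80.9 84.7] [88.3 94.7 86.4]
tabtop 94 [-37.   16.7 104.4] [-32.3  36.6 108.6] [-26.9  58.4 111.8]
btn 39 [-71.8 -61.8 102.8] [-65.5 -54.8 105.9] [-58.3 -48.5 109.5]
lid 529 [ 0.9 65.3 80.2] [44.6 80.  84.3] [89.4 94.7 88.6]
```

The button bottomed out at 23 N and has come back up to 106 mm. The lid is shut, the catch is home and the robot is clear.

```bash
python3 -m creep '[0,0,0,0,0,0,0,0,0,0,0,0]' >/dev/null; python3 -c "
from cell import order
print(order.hand_in())"
```

```text
the job is handed in; nothing more can be done
None
```

The job is handed in: the lid is shut flush, the catch is fully home over its edge (after I first drew it back about 5 mm so it couldn't block the lid), and the start button was pressed fully down and came back up. It finished at about 20 s, and nothing was picked up.

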